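Brush the offcuts off the toffee cutter

ROBOT

A 7-joint arm with a two-finger parallel gripper is mounted at the origin on a cart in front of the work surface, level with it; the furniture and walls round the work are solid. World frame = base frame: x ahead of the robot, y to its left, z up, the work surface at z = 0. Lengths are in m, angles in degrees, forces in N, time in s.
With the tool pointing down it reaches from about 0.425 to 0.875 m from the base axis. Payload 4.7 kg.
Tool frame: the origin (TCP) lies between the finger pads; the fingertips stand 11 mm ahead of it and the grasp point (between the pads) lies 8 mm behind it (env.tcp_to_tips is the distance from the TCP to the fingertips, in m); z points along the fingers, y is the line along which they close (so a half turn about z gives the same grasp; the last joint's range is limited). The gripper opens to 87 mm and grips with 3 to 60 N. Pads are 19 mm wide; open, the fingers measure 117 mm over their backs; the gripper's body (75 mm by 190 mm) begins 51 mm behind the grasp point.
Start: joints at [74.146, 18.392, -4.016, 83.108, 1.295, 78.541, -3.26], TCP at [0.186, -0.623, 0.234] pointing down, gripper open.
Joint ranges: [-163.93, 163.93], [-17.29, 119.83], [-79.2, 71.16], [3.27, 140.29], [-89.18, 269.18], [5.43, 117.66], [-154.24, 154.24]. Speed limits (degrees/s): [147.25, 147.25, 180, 180, 180, 180, 180].

INTERFACE

Orientations are given as [roll, pitch, yaw] about the fixed x, y, z axes, in that order (R = Rz(yaw) Ry(pitch) Rx(roll)).
In Python, from cell import env, viewer gives the robot as it stands.
- The arm moves only by the tool step_arm, never from a script. Its arguments are lists of equal length, an entry for each row: "delta_pos": the shift along the tool's x, y, z in units of 0.2 m (1.0 is 0.2 m), a list of three; "rot": the turn, a rotation vector about the tool's x, y, z in units of 1.5 rad (1.0 is 1.5 rad), a list of three; "gripper": the gripper command: -1 is shut, 1 is fully open, values between are in proportion. A call has 1 to 20 rows; each row is the pose to reach, as a shift and turn from the pose commanded when the call began, along the tool's axes at that moment; what a row does not reach only later rows make up. A row lasts 1/8 s, in which the tool goes at most 62.5 mm and 10.7 degrees, less where a joint would pass 70% of its speed; a pose out of reach is approached as far as the arm can. A call with a number of a shift or a turn outside -1 to 1 is refused whole. A call with a gripper value outside its range is refused whole. The fingers move at their own pace and stop on an object; "squeeze" is the grip in N (left out, the last holds). Time passes only in rows, so rows that repeat a pose let the fingers close. It gives the time, the measured TCP pose, the force, the opening and the grip force at its end, in the units of the state.
- env.get_obs(): the state, without advancing time (a new reading comes with each control period).
- viewer.read_camera(name): name is "scene" or "top" or "wrist"; returns a dict with "img" (480x640x3 uint8, red, green, blue), "fx", "fy", "cx", "cy" (pixels), "dist" ([k1, k2, p1, p2, k3] as OpenCV has them; the pictures are not rectified), "pose" (4x4, takes a point from camera to world coordinates). Camera axes: x right, y down, z forward; pixel columns grow to the right and rows downward; lengths in m; the calibration is good to about 2 mm. A picture is of the moment at which its call begins. There is no depth.
- env.sign_off(): hands the job in; it is judged then, once.
The state is a dict: "time_s": time; "qpos": joint angles; "joint_velocities": joint speeds; "effort": joint torques, N m; "tool_pos": TCP position; "tool_rot": TCP orientation; "force": force on the tool from outside, world axes, zero at the start; "wrist_torque": the same for the moment, N m; "grip_width": finger opening in m; "grasp_force": force on a finger pad.
Only numpy, scipy, OpenCV 4.12 (cv2) and the standard library are available. Lean on these libraries where they do the work, as an engineer would, in place of code of your own. Each camera call takes 0.05 s, during which the arm holds its last target. There are 200 camera calls.

TASK

Take the blue brush by its grip and sweep all four brown toffee offcuts along the white board of the toffee cutter and off its open end into the scrap tray. Keep the fingers off the toffee, then stand the brush upright on its bristles on the bare worktop and let go; leave the jar of sweets beside the cutter undisturbed.

Things in the scene. Friction and masses are not known exactly. Their poses are not given: they have to be found in the camera images.
- cutter: toffee cutter, fixed to the worktop: a grey base, 146 mm along x by 200 mm along y, carrying a white board, with a steel scrap tray as part of it at the -y end; origin on the worktop under the middle of the board. Outside its far (+x) side lies the shut blade lever, at most 82 mm above the worktop, its black grip reaching 60 mm past the board's -y end; it does not move
- board (a point): middle of the white board's top face, 40 mm above the worktop; axes as the cutter's. The board runs 100 mm either way in y and is 126 mm wide in x between two metal fences (10 mm thick, 11 mm above the board). At its +y end is a stop 8 mm thick, 11 mm above the board (free board ends at y = +92 mm). The -y end is open, at the edge of the tray
- tray (a point): middle of the floor of the scrap tray at the open -y end of the board; axes as the cutter's. Inside 126 mm (x) by 100 mm (y); floor 10 mm, side walls 40 mm, outer end wall 50 mm above the worktop; the board's edge, 30 mm above the tray floor, is its fourth wall
- brush: bench brush, about 0.18 kg, standing on its bristles on the worktop beside the cutter; origin in the middle of the bristle tips, x along the brush, z up. White stiff unbending bristles (100 x 40 mm, 36 mm high), blue block above (104 x 42 mm, top at z = 51 mm), then a level flat-sided blue grip bar along x, 90 mm long, 20 mm wide in y, z = 75 to 97 mm, on posts at x = -38 and +38 mm
- sweet_jar: loose round jar of sweets with a white lid, 64 mm wide, 100 mm high, standing on the worktop on the side of the cutter where the brush is not; origin in the middle of its underside; not needed
- toffee_0: brown toffee offcut, a hard chunk 24 x 20 x 18 mm, 15 g, lying at the start on the white board between 64 mm toward the tray and 29 mm toward the stop from the board's middle, up to 42 mm off its centre line; origin in its middle
- toffee_1: brown toffee offcut, a hard chunk 20 x 20 x 16 mm, 15 g, lying at the start on the white board between 64 mm toward the tray and 29 mm toward the stop from the board's middle, up to 42 mm off its centre line; origin in its middle
- toffee_2: brown toffee offcut, a hard chunk 26 x 18 x 18 mm, 15 g, lying at the start on the white board between 64 mm toward the tray and 29 mm toward the stop from the board's middle, up to 42 mm off its centre line; origin in its middle
- toffee_3: brown toffee offcut, a hard chunk 22 x 22 x 20 mm, 15 g, lying at the start on the white board between 64 mm toward the tray and 29 mm toward the stop from the board's middle, up to 42 mm off its centre line; origin in its middle

How it is judged (in metres and radians):
On the way, in this order (a step that is already met when the one before it is completed fails the run):
1. the brush is brought down onto the board of the cutter, bristles within 15 mm of it (x of brush in the frame of board between -0.08 and 0.08 m and y of brush in the frame of board between -0.12 and 0.12 m and z of brush in the frame of board between -0.005 and 0.015 m and angle between brush's own z axis and vertical below 0.5 rad), for 0.2 s.
2. all four offcuts lie in the scrap tray (x of toffee_0 in the frame of tray between -0.062 and 0.062 m and y of toffee_0 in the frame of tray between -0.049 and 0.049 m and z of each of toffee_0, toffee_1, toffee_2, toffee_3 in the frame of tray below 0.034 m and x of toffee_1 in the frame of tray between -0.062 and 0.062 m and y of toffee_1 in the frame of tray between -0.049 and 0.049 m and x of toffee_2 in the frame of tray between -0.062 and 0.062 m and y of toffee_2 in the frame of tray between -0.049 and 0.049 m and x of toffee_3 in the frame of tray between -0.062 and 0.062 m and y of toffee_3 in the frame of tray between -0.049 and 0.049 m), for 0.2 s.
At the end, for the whole second after the job is handed in: all four offcuts lie at rest in the scrap tray (their middles inside its walls, less than 34 mm above its floor); the brush stands at rest on the worktop itself on its bristles (within 6 mm of it, upright within 0.12 rad), not on the cutter or in its tray (all of step 2 and height (world z) of brush below 0.006 m and angle between brush's own z axis and vertical below 0.12 rad and linear speed of each of brush, toffee_0, toffee_1, toffee_2, toffee_3 below 0.02 m/s); the robot touches nothing.
It fails at once if the fingers or arm touch a toffee offcut (contact force between any of the fingers, the arm and toffee_0 above 0.3 N or contact force between any of the fingers, the arm and toffee_1 above 0.3 N or contact force between any of the fingers, the arm and toffee_2 above 0.3 N or contact force between any of the fingers, the arm and toffee_3 above 0.3 N).
It fails at once if the jar of sweets is moved more than 30 mm, tipped over, or touches the toffee (distance of sweet_jar from where it was at the start of the episode above 0.03 m or angle between sweet_jar's own z axis and vertical above 0.3 rad or contact force between sweet_jar and toffee_0 above 0.3 N or contact force between sweet_jar and toffee_1 above 0.3 N or contact force between sweet_jar and toffee_2 above 0.3 N or contact force between sweet_jar and toffee_3 above 0.3 N).
It also fails if it takes over 56 s, if anything falls off the work surface, if the arm or the gripper's body presses on something with over 40 N, if the wrist force passes 120 N, or if a joint passes its speed limit or range.

## Working session

There is one attempt and no reset: what is moved stays moved. The work goes in short steps, Python scripts to look and compute and a tool call to move; the robot and the scene stay as the last step left them, time stands still between calls to the robot, and variables do not carry over. Pictures are saved under pics/ and viewed, at most 10 in all, crops included, and the job is handed in when it is done.

Besides the shell and the picture viewer there is one more tool, called in YAML: its name, and indented under it one key for each argument. step_arm: Moves the arm, as the interface text tells. Shifts and turns lie within -1 to 1; 1 stands for 0.2 m of shift or 1.5 rad of turn. Its arguments: {"type":"object","properties":{"delta_pos":{"type":"array"},"rot":{"type":"array"},"gripper":{"type":"array"},"squeeze":{"type":"number"}},"required":["delta_pos","rot","gripper"]}

```bash
ls; mkdir -p pics
cat > h.py <<'E'
import numpy as np,cv2
from scipy.spatial.transform import Rotation as R
def ray(c,px,z):
    K=np.array([[c['fx'],0,c['cx']],[0,c['fy'],c['cy']],[0,0,1]])
    u=cv2.undistortPoints(np.array([[px]],float),K,np.array(c['dist'],float))[0,0]
    P=np.array(c['pose']);d=P[:3,:3]@[u[0],u[1],1];o=P[:3,3]
    return o+d*(z-o[2])/d[2]
def grab(v,n,f):
    c=v.read_camera(n);cv2.imwrite('pics/'+f+'.png',c['img'][:,:,::-1]);np.save('pics/'+f+'.npy',{k:c[k] for k in('fx','fy','cx','cy','dist','pose')},allow_pickle=True);return c
def cal(f): return np.load('pics/'+f+'.npy',allow_pickle=True).item()
E
python3 - <<'E'
from h import *
from cell import env,viewer
for n in('top','scene'):
    c=grab(viewer,n,n+'0');print(n,np.round(c['pose'],3).tolist(),c['fx'])
print(env.get_obs())
E
```

```text
pics
top [[0.017, -0.997, 0.081, 0.403], [-1.0, -0.016, 0.011, -0.027], [-0.009, -0.081, -0.997, 1.154], [0.0, 0.0, 0.0, 1.0]] 542.7892964644811
scene [[0.727, -0.29, 0.623, -0.073], [-0.687, -0.334, 0.646, -0.582], [0.021, -0.897, -0.441, 0.48], [0.0, 0.0, 0.0, 1.0]] 481.27145588058175
{'time_s': 0.1, 'qpos': array([74.14716341, 18.4356648 , -4.01527602, 83.16880345,  1.29476471,
       78.54064491, -3.26079101]), 'joint_velocities': array([-0.06112018, -0.13163523,  0.00110242, -0.20345913,  0.13399753,
        0.0330482 ,  0.09731023]), 'effort': array([-2.26955274e-05, -4.92574310e+01, -4.05653547e-01, -3.13401568e+01,
       -6.41860301e-02,  3.95057048e-02,  6.55096619e-05]), 'tool_pos': array([ 0.18617107, -0.62226446,  0.23255336]), 'tool_rot': array([-1.79900106e+02,  5.33605975e-03,  1.66613752e+01]), 'force': array([ 0.05758301,  0.29962776, -0.19114341]), 'wrist_torque': array([ 0.0055445 , -0.06523093, -0.03624515]), 'grasp_force': 0.0, 'grip_width': 0.08672398229601762}
```

View pics/top0.png

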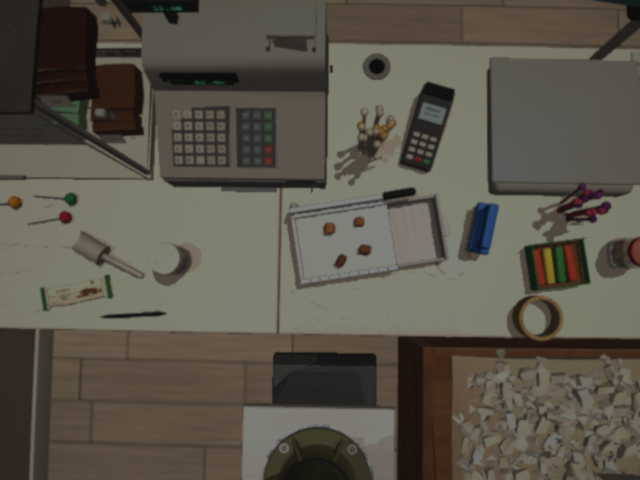

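View pics/scene0.png

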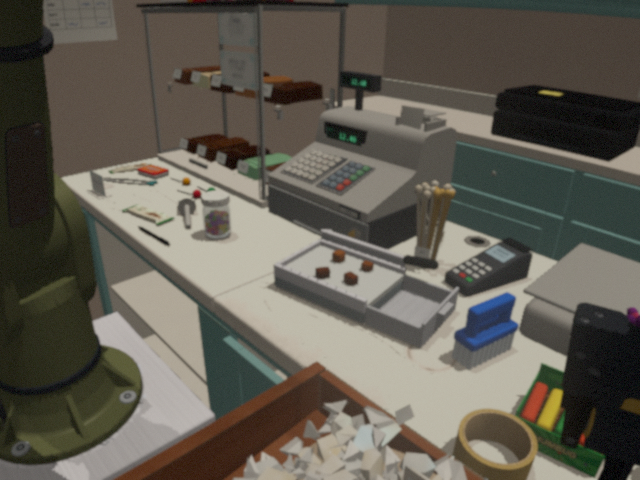

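The top view shows the cutter with its board around px (340,240), tray at (418,230), brush at (483,228) and toffees at (330,229), (359,222), (364,250), (341,261). The jar is at (170,260).

Run:
```python
from h import *
i=cv2.imread('pics/top0.png')[170:300,275:515]
i=cv2.resize(i,None,fx=3.33,fy=3.33,interpolation=cv2.INTER_CUBIC)
i=cv2.convertScaleAbs(i,alpha=1.5)
cv2.imwrite('pics/crop0.png',i[:,:800])
```

```text
(no output)
```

View pics/crop0.png

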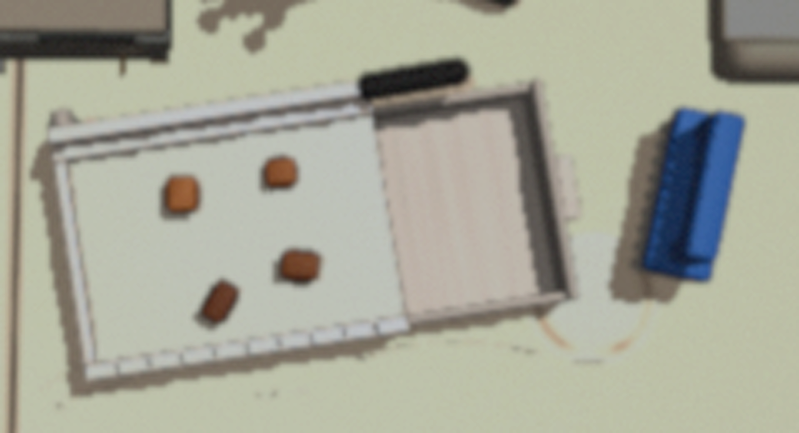

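Run:
```python
from h import *
c=cal('top0')
def p(u,v,z):return ray(c,(275+u/3.33,170+v/3.33),z)
for n,u,v,z in [('open far',373,112,.04),('open near',408,318,.04),('stopfar',66,158,.051),('stopnear',90,365,.051),
 ('trayFar',538,85,.05),('trayNear',572,298,.05),
 ('barR top',743,118,.097),('barR bot',712,278,.097),('blk far L',680,108,.051),('blk near L',645,268,.051),
 ('levertip',467,70,.07),
 ('t',182,195,.05),('t',281,172,.05),('t',300,266,.05),('t',219,302,.05)]: print(n,np.round(p(u,v,z),4))
```

```text
open far [ 0.5741 -0.1375  0.04  ]
open near [ 0.4464 -0.1601  0.04  ]
stopfar [0.5409 0.052  0.051 ]
stopnear [0.4142 0.0346 0.051 ]
trayFar [ 0.591  -0.2383  0.05  ]
trayNear [ 0.4598 -0.2592  0.05  ]
barR top [ 0.5654 -0.3508  0.097 ]
barR bot [ 0.4704 -0.3316  0.097 ]
blk far L [ 0.578  -0.3259  0.051 ]
blk near L [ 0.4788 -0.3037  0.051 ]
levertip [ 0.5961 -0.1914  0.07  ]
t [ 0.5193 -0.0197  0.05  ]
t [ 0.5344 -0.0803  0.05  ]
t [ 0.4767 -0.0926  0.05  ]
t [ 0.4539 -0.0434  0.05  ]
```

step_arm:
  delta_pos:
    - [0.25, -0.11, 0]
    - [0.5, -0.22, 0]
    - [0.75, -0.34, 0]
    - [1, -0.45, 0]
    - [1, -0.45, 0]
    - [1, -0.45, 0]
  rot:
    - [0, 0, 0.08]
    - [0, 0, 0.16]
    - [0, 0, 0.25]
    - [0, 0, 0.334]
    - [0, 0, 0.334]
    - [0, 0, 0.334]
  gripper: [1, 1, 1, 1, 1, 1]
  squeeze: 40

```text
time_s: 0.85
tool_pos: [0.3515, -0.4794, 0.2332]
tool_rot: [180.0, 0.1, -12.0]
force: [-0.3, -1.0, -0.2]
grip_width: 0.0872
grasp_force: 0.0
```

step_arm:
  delta_pos:
    - [0.17, -0.22, 0]
    - [0.34, -0.45, 0]
    - [0.51, -0.67, 0]
    - [0.68, -0.89, 0]
    - [0.68, -0.89, 0]
    - [0.68, -0.89, 0]
    - [0.68, -0.89, 0]
  rot:
    - [0, 0, 0]
    - [0, 0, 0]
    - [0, 0, 0]
    - [0, 0, 0]
    - [0, 0, 0]
    - [0, 0, 0]
    - [0, 0, 0]
  gripper: [1, 1, 1, 1, 1, 1, 1]

```text
time_s: 1.72
tool_pos: [0.5204, -0.3362, 0.2334]
tool_rot: [179.9, 0.0, -12.3]
force: [-0.6, -0.3, 0.9]
grip_width: 0.0871
grasp_force: 0.0
```

Run:
```python
from h import *
from cell import env,viewer
c=grab(viewer,'wrist','w1');print(np.round(c['pose'],3).tolist(),c['fx']);o=env.get_obs();print(o['tool_pos'],o['tool_rot'])
```

```text
[[-0.213, -0.941, -0.264, 0.593], [-0.977, 0.205, 0.057, -0.352], [0.0, 0.271, -0.963, 0.385], [0.0, 0.0, 0.0, 1.0]] 366.72722610985755
[ 0.52063735 -0.33582075  0.23346218] [ 1.79947246e+02  2.94421758e-02 -1.22699584e+01]
```

View pics/w1.png

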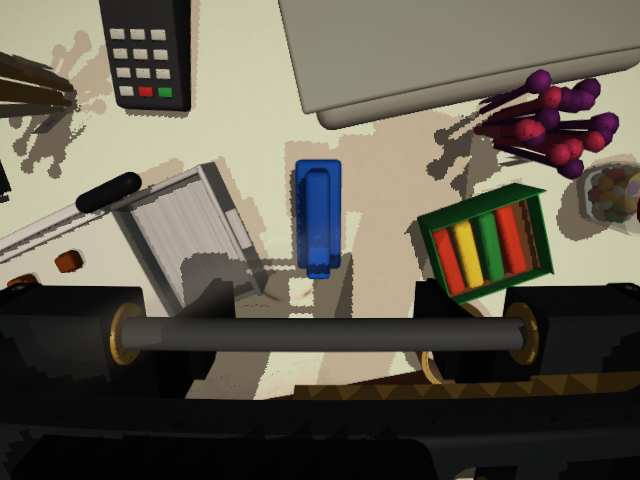

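The wrist view shows the brush at px (318,218). Its bar runs from (318,170) to (319,278), almost square to the tool.

Run:
```python
from h import *
c=cal('w1')
q=[ray(c,p,z) for p,z in [((307.5,169),.097),((329,169),.097),((307.5,278),.097),((330,278),.097),((296,160),.051),((341,160),.051),((297,268),.051),((341,268),.051)]]
for x in q:print(np.round(x,4))
m=lambda a:np.mean(q[a:a+4],0);print(m(0),m(4))
for a,b in((2,0),(3,1),(6,4),(7,5)):
    d=q[b]-q[a];print(np.linalg.norm(d),np.degrees(np.arctan2(d[1],d[0])))
```

```text
[ 0.5746 -0.3352  0.097 ]
[ 0.571  -0.3514  0.097 ]
[ 0.4869 -0.315   0.097 ]
[ 0.4829 -0.3334  0.097 ]
[ 0.5816 -0.3242  0.051 ]
[ 0.573  -0.3634  0.051 ]
[ 0.4821 -0.3015  0.051 ]
[ 0.4731 -0.343   0.051 ]
[ 0.52883394 -0.33374309  0.097     ] [ 0.52744731 -0.33302212  0.051     ]
0.08999609554642381 -12.95109006441985
0.08998808872654954 -11.531403343792133
0.10203425716813971 -12.86703007321289
0.10201542666272868 -11.580652996319403
```

step_arm:
  delta_pos:
    - [0.034, -0.02, 0.15]
    - [0.034, -0.02, 0.3]
    - [0.034, -0.02, 0.45]
    - [0.034, -0.02, 0.6]
    - [0.034, -0.02, 0.7]
    - [0.034, -0.02, 0.765]
    - [0.034, -0.02, 0.765]
    - [0.034, -0.02, 0.765]
  rot:
    - [0, 0, 0]
    - [0, 0, 0]
    - [0, 0, 0]
    - [0, 0, 0]
    - [0, 0, 0]
    - [0, 0, 0]
    - [0, 0, 0]
    - [0, 0, 0]
  gripper: [1, 1, 1, 1, 1, 1, 1, 1]

```text
time_s: 2.78
tool_pos: [0.5305, -0.3315, 0.0817]
tool_rot: [180.0, -0.1, -12.0]
force: [1.0, -0.0, 0.2]
grip_width: 0.087
grasp_force: 0.0
```

step_arm:
  delta_pos:
    - [0, 0, 0]
    - [0, 0, 0]
    - [0, 0, 0]
    - [0, 0, 0]
    - [0, 0, 0]
    - [0, 0, 0]
    - [0, 0, 0]
    - [0, 0, 0]
    - [0, 0, 0]
    - [0, 0, 0]
  rot:
    - [0, 0, 0]
    - [0, 0, 0]
    - [0, 0, 0]
    - [0, 0, 0]
    - [0, 0, 0]
    - [0, 0, 0]
    - [0, 0, 0]
    - [0, 0, 0]
    - [0, 0, 0]
    - [0, 0, 0]
  gripper: [-1, -1, -1, -1, -1, -1, -1, -1, -1, -1]
  squeeze: 45

```text
time_s: 4.03
tool_pos: [0.5297, -0.3311, 0.0805]
tool_rot: [180.0, 0.0, -12.0]
force: [0.2, -0.8, -1.0]
grip_width: 0.0195
grasp_force: 44.8
```

step_arm:
  delta_pos:
    - [0, 0, -0.1]
    - [0, 0, -0.25]
    - [0, 0, -0.4]
    - [0, 0, -0.55]
    - [-0.05, -0.14, -0.55]
    - [-0.1, -0.28, -0.55]
    - [-0.15, -0.42, -0.55]
    - [-0.2, -0.56, -0.55]
    - [-0.25, -0.7, -0.55]
    - [-0.29, -0.83, -0.55]
    - [-0.29, -0.83, -0.55]
    - [-0.29, -0.83, -0.55]
  rot:
    - [0, 0, 0]
    - [0, 0, 0]
    - [0, 0, 0]
    - [0, 0, 0]
    - [0, 0, -0.04]
    - [0, 0, -0.08]
    - [0, 0, -0.12]
    - [0, 0, -0.16]
    - [0, 0, -0.2]
    - [0, 0, -0.25]
    - [0, 0, -0.25]
    - [0, 0, -0.25]
  gripper: [-1, -1, -1, -1, -1, -1, -1, -1, -1, -1, -1, -1]

```text
time_s: 5.52
tool_pos: [0.5077, -0.157, 0.1907]
tool_rot: [179.9, 0.0, 9.5]
force: [0.5, -0.1, -2.6]
grip_width: 0.0198
grasp_force: 44.8
```

step_arm:
  delta_pos:
    - [0.01, -0.15, 0]
    - [0.01, -0.3, 0]
    - [0.02, -0.45, 0]
    - [0.02, -0.6, 0]
    - [0.03, -0.75, 0]
    - [0.03, -0.88, 0]
    - [0.03, -0.88, 0]
    - [0.03, -0.88, 0]
    - [0.03, -0.88, 0]
  rot:
    - [0, 0, 0]
    - [0, 0, 0]
    - [0, 0, 0]
    - [0, 0, 0]
    - [0, 0, 0]
    - [0, 0, 0]
    - [0, 0, 0]
    - [0, 0, 0]
    - [0, 0, 0]
  gripper: [-1, -1, -1, -1, -1, -1, -1, -1, -1]

```text
time_s: 6.65
tool_pos: [0.4849, 0.0165, 0.1904]
tool_rot: [180.0, 0.0, 9.3]
force: [-0.4, 0.3, -2.7]
grip_width: 0.0198
grasp_force: 44.8
```

Run:
```python
from h import *
from cell import env,viewer
c=grab(viewer,'wrist','w2');o=env.get_obs();print(o['tool_pos'],o['tool_rot'])
```

```text
[0.4848866  0.01675228 0.19039626] [1.79992555e+02 1.46369469e-02 9.31674182e+00]
```

View pics/w2.png

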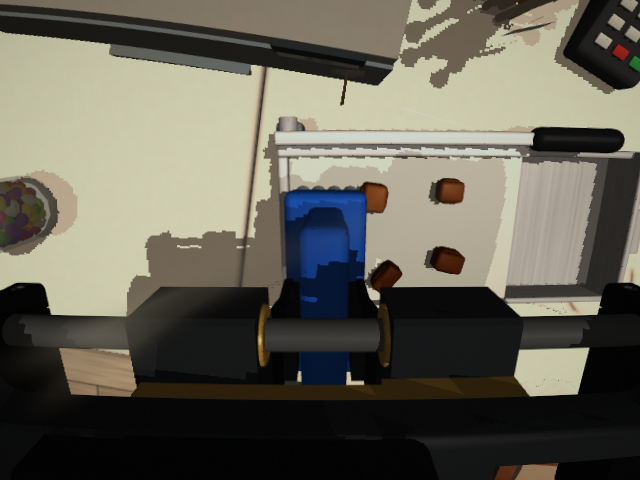

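The wrist view shows the brush over the stop end, with the stop's inner corner near (290,158), the board's open far corner at (521,157), and toffees at (374,197), (450,190), (447,259) and (385,274).

Run:
```python
from h import *
c=cal('w2')
a=np.radians(9.4);O=np.array([.4937,-.049])
for n,p,z in [('stopcorner',(290,159),.051),('opencorner',(520,157),.04),('open near',(506,299),.04),('fence L',(320,157),.051),('fence R',(500,154),.051),('t',(374,197),.052),('t',(450,190),.052),('t',(447,259),.052),('t',(385,274),.052)]:
    q=ray(c,p,z);d=q[:2]-O;print(n,np.round(q,4),'cutter',np.round([d@[np.cos(a),np.sin(a)],d@[-np.sin(a),np.cos(a)]],4))
```

```text
stopcorner [0.5403 0.0521 0.051 ] cutter [0.0624 0.0922]
opencorner [ 0.5731 -0.1326  0.04  ] cutter [ 0.0647 -0.0954]
open near [ 0.4491 -0.1579  0.04  ] cutter [-0.0618 -0.1002]
fence L [0.5455 0.0293 0.051 ] cutter [0.0639 0.0688]
fence R [ 0.5719 -0.1099  0.051 ] cutter [ 0.0672 -0.0729]
t [ 0.5218 -0.018   0.052 ] cutter [0.0328 0.026 ]
t [ 0.5374 -0.0769  0.052 ] cutter [ 0.0386 -0.0347]
t [ 0.4808 -0.0889  0.052 ] cutter [-0.0192 -0.0373]
t [ 0.4594 -0.0401  0.052 ] cutter [-0.0324  0.0144]
```

step_arm:
  delta_pos:
    - [0.01, 0, 0.08]
    - [0.01, 0, 0.16]
    - [0.01, 0, 0.24]
    - [0.01, 0, 0.3]
    - [0.01, 0, 0.335]
    - [0.01, 0, 0.335]
    - [0.01, 0, 0.335]
    - [0.01, 0, 0.335]
  rot:
    - [0, 0, 0]
    - [0, 0, 0]
    - [0, 0, 0]
    - [0, 0, 0]
    - [0, 0, 0]
    - [0, 0, 0]
    - [0, 0, 0]
    - [0, 0, 0]
  gripper: [-1, -1, -1, -1, -1, -1, -1, -1]

```text
time_s: 7.7
tool_pos: [0.4872, 0.0184, 0.1241]
tool_rot: [180.0, -0.1, 9.4]
force: [-0.2, -0.3, -2.0]
grip_width: 0.0197
grasp_force: 44.8
```

step_arm:
  delta_pos:
    - [0, 0.04, 0]
    - [0, 0.09, 0]
    - [0, 0.14, 0]
    - [0, 0.19, 0]
    - [0, 0.24, 0]
    - [0, 0.29, 0]
    - [0, 0.34, 0]
    - [0, 0.39, 0]
    - [0, 0.44, 0]
    - [0, 0.49, 0]
    - [0, 0.54, 0]
    - [0, 0.59, 0]
    - [0, 0.64, 0]
    - [0, 0.69, 0]
    - [0, 0.74, 0]
    - [0, 0.79, 0]
    - [0, 0.84, 0]
    - [0, 0.89, 0]
    - [0, 0.93, 0]
    - [0, 0.96, 0]
  rot:
    - [0, 0, 0]
    - [0, 0, 0]
    - [0, 0, 0]
    - [0, 0, 0]
    - [0, 0, 0]
    - [0, 0, 0]
    - [0, 0, 0]
    - [0, 0, 0]
    - [0, 0, 0]
    - [0, 0, 0]
    - [0, 0, 0]
    - [0, 0, 0]
    - [0, 0, 0]
    - [0, 0, 0]
    - [0, 0, 0]
    - [0, 0, 0]
    - [0, 0, 0]
    - [0, 0, 0]
    - [0, 0, 0]
    - [0, 0, 0]
  gripper: [-1, -1, -1, -1, -1, -1, -1, -1, -1, -1, -1, -1, -1, -1, -1, -1, -1, -1, -1, -1]

```text
time_s: 10.2
tool_pos: [0.5182, -0.1716, 0.1235]
tool_rot: [180.0, 0.0, 9.4]
force: [0.3, -0.3, -1.6]
grip_width: 0.0195
grasp_force: 44.8
```

Run:
```python
from h import *
from cell import env,viewer
grab(viewer,'top','t3');grab(viewer,'wrist','w3')
i=cv2.imread('pics/t3.png')[170:300,275:515];i=cv2.convertScaleAbs(cv2.resize(i,(740,400),interpolation=2),alpha=1.5)
j=cv2.imread('pics/w3.png')[:300]
cv2.imwrite('pics/m3.png',cv2.resize(np.vstack([cv2.resize(i,(640,346)),j]),None,fx=.92,fy=.92))
```

```text
(no output)
```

View pics/m3.png

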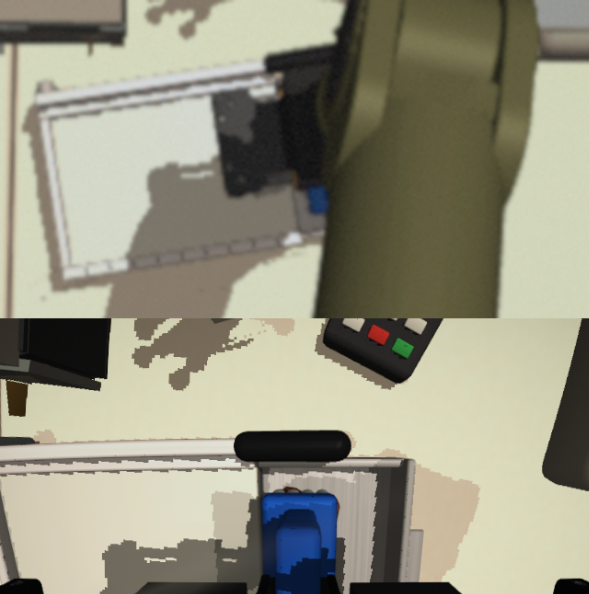

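step_arm:
  delta_pos:
    - [0, 0, -0.1]
    - [0, 0, -0.2]
    - [0, 0, -0.3]
    - [0, 0, -0.4]
    - [0, 0.1, -0.4]
    - [-0.01, 0.25, -0.4]
    - [-0.03, 0.4, -0.4]
    - [-0.05, 0.55, -0.4]
    - [-0.07, 0.7, -0.4]
    - [-0.074, 0.797, -0.4]
    - [-0.074, 0.797, -0.4]
    - [-0.074, 0.797, -0.4]
    - [-0.074, 0.797, -0.4]
  rot:
    - [0, 0, 0]
    - [0, 0, 0]
    - [0, 0, 0]
    - [0, 0, 0]
    - [0, 0, 0.03]
    - [0, 0, 0.08]
    - [0, 0, 0.13]
    - [0, 0, 0.18]
    - [0, 0, 0.22]
    - [0, 0, 0.25]
    - [0, 0, 0.25]
    - [0, 0, 0.25]
    - [0, 0, 0.25]
  gripper: [-1, -1, -1, -1, -1, -1, -1, -1, -1, -1, -1, -1, -1]

```text
time_s: 11.92
tool_pos: [0.5303, -0.329, 0.2037]
tool_rot: [-180.0, -0.0, -11.9]
force: [1.2, 0.7, -2.0]
grip_width: 0.0195
grasp_force: 44.8
```

Run:
```python
from h import *
from cell import env,viewer
grab(viewer,'top','t4');grab(viewer,'wrist','w4')
i=cv2.imread('pics/t4.png')[170:300,275:515];i=cv2.convertScaleAbs(cv2.resize(i,(640,346),interpolation=2),alpha=1.5)
j=cv2.imread('pics/w4.png')[80:380]
cv2.imwrite('pics/m4.png',cv2.resize(np.vstack([i,j]),None,fx=.92,fy=.92))
```

```text
(no output)
```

View pics/m4.png

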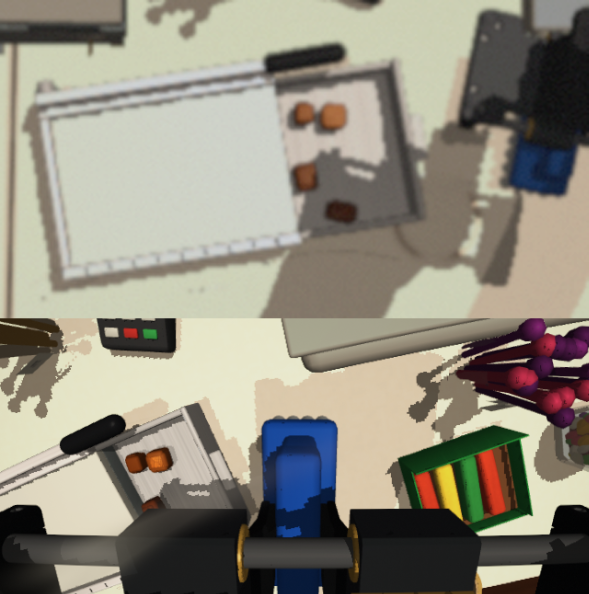

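All four offcuts lie in the tray, at composite px (304,112), (333,116), (305,178) and (341,211). The spot below the brush is bare worktop.

step_arm:
  delta_pos:
    - [0, 0, 0.1]
    - [0, 0, 0.2]
    - [0, 0, 0.3]
    - [0, 0, 0.4]
    - [0, 0, 0.48]
    - [0, 0, 0.54]
    - [0, 0, 0.57]
    - [0, 0, 0.59]
    - [0, 0, 0.605]
    - [0, 0, 0.61]
    - [0, 0, 0.61]
    - [0, 0, 0.61]
  rot:
    - [0, 0, 0]
    - [0, 0, 0]
    - [0, 0, 0]
    - [0, 0, 0]
    - [0, 0, 0]
    - [0, 0, 0]
    - [0, 0, 0]
    - [0, 0, 0]
    - [0, 0, 0]
    - [0, 0, 0]
    - [0, 0, 0]
    - [0, 0, 0]
  gripper: [-1, -1, -1, -1, -1, -1, -1, -1, -1, -1, -1, -1]

```text
time_s: 13.52
tool_pos: [0.5299, -0.3308, 0.0819]
tool_rot: [180.0, -0.0, -12.0]
force: [0.0, 0.1, -1.3]
grip_width: 0.0199
grasp_force: 44.8
```

step_arm:
  delta_pos:
    - [0, 0, 0.004]
    - [0, 0, 0.008]
    - [0, 0, 0.008]
    - [0, 0, 0.008]
  rot:
    - [0, 0, 0]
    - [0, 0, 0]
    - [0, 0, 0]
    - [0, 0, 0]
  gripper: [-1, -1, -1, -1]

```text
time_s: 14.02
tool_pos: [0.5299, -0.3308, 0.0804]
tool_rot: [180.0, -0.0, -12.0]
force: [-0.3, 1.4, 2.2]
grip_width: 0.0198
grasp_force: 44.8
```

step_arm:
  delta_pos:
    - [0, 0, 0]
    - [0, 0, 0]
    - [0, 0, 0]
    - [0, 0, 0]
    - [0, 0, 0]
    - [0, 0, 0]
    - [0, 0, 0]
    - [0, 0, 0]
    - [0, 0, -0.1]
    - [0, 0, -0.25]
    - [0, 0, -0.4]
    - [0, 0, -0.55]
    - [0, 0, -0.7]
    - [0, 0, -0.7]
    - [0, 0, -0.7]
    - [0, 0, -0.7]
  rot:
    - [0, 0, 0]
    - [0, 0, 0]
    - [0, 0, 0]
    - [0, 0, 0]
    - [0, 0, 0]
    - [0, 0, 0]
    - [0, 0, 0]
    - [0, 0, 0]
    - [0, 0, 0]
    - [0, 0, 0]
    - [0, 0, 0]
    - [0, 0, 0]
    - [0, 0, 0]
    - [0, 0, 0]
    - [0, 0, 0]
    - [0, 0, 0]
  gripper: [1, 1, 1, 1, 1, 1, 1, 1, 1, 1, 1, 1, 1, 1, 1, 1]

```text
time_s: 16.02
tool_pos: [0.5291, -0.3303, 0.2188]
tool_rot: [-180.0, 0.1, -12.0]
force: [-0.2, 0.4, -1.0]
grip_width: 0.087
grasp_force: 0.0
```

Run:
```python
from h import *
from cell import env,viewer
grab(viewer,'scene','s5')
```

```text
(no output)
```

View pics/s5.png

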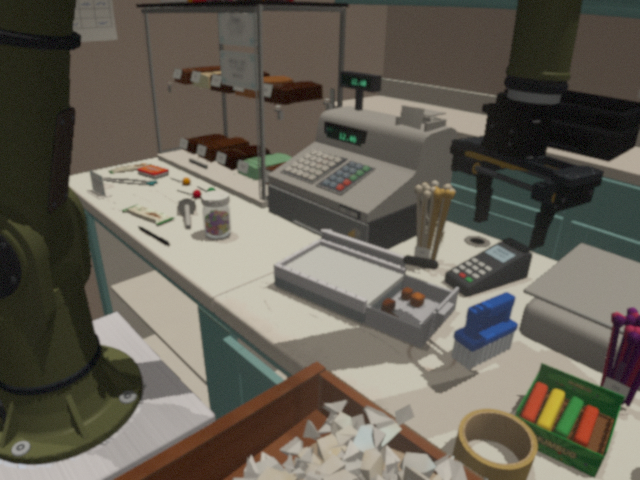

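The brush stands upright and free at px (487,330), the offcuts are in the tray near (405,300), the jar at (216,215) hasn't moved, and the gripper is clear.

```bash
python3 -c "
from cell import env
print(env.sign_off())"
```

```text
the job is handed in; nothing more can be done
None
```

I handed the job in at about 16 s: all four offcuts are in the scrap tray, the brush stands upright on the worktop with the gripper clear of it, and the jar looks unmoved in the last picture; sign-off returned no verdict.

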